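Show a slide carrier to the label reader

ROBOT

A 6-joint arm with a two-finger parallel gripper is mounted at the origin on a cart in front of the work surface, level with it; the furniture and walls round the work are solid. World frame = base frame: x ahead of the robot, y to its left, z up, the work surface at z = 0. Lengths are in m, angles in rad, forces in N, time in s.
With the tool pointing down it reaches from about 0.35 to 0.975 m from the base axis. Payload 4.9 kg.
Tool frame: the origin (TCP) lies on the centre line of the jaws, within the pads' length; the fingertips stand manip.tip_reach ahead of it and the grasp point (between the pads) is the TCP (manip.tip_reach is the distance from the TCP to the fingertips, in m); z points along the fingers, y is the line along which they close (so a half turn about z gives the same grasp; the last joint's range is limited). The gripper opens to 85 mm and grips with 20 to 120 N. Pads are 22 mm wide; open, the fingers measure 114 mm over their backs; the gripper's body (76 mm by 85 mm) begins 54 mm behind the grasp point. The pads swing forward as they close: fully open they stand 13 mm farther back than shut.
Start: joints at [1.088, 0.053, 1.613, -0, 1.476, -0.119], TCP at [0.222, 0.584, 0.25] pointing down, gripper open.
Joint ranges: [-3.01, 3.01], [-1.01, 2.22], [0.06, 2.58], [-1.02, 4.17], [0.09, 2.62], [-3.14, 3.14]. Speed limits (rad/s): [2.57, 2.57, 3.14, 3.14, 3.14, 3.14].

INTERFACE

Orientations are given as a unit quaternion [w, x, y, z].
In Python, from plant import manip gives the robot as it stands. The module is installed in compiled form; this text tells all that it offers.
- The arm moves only by the tool move_arm, never from a script. Its argument "rows" is a list of rows, each a list of 7 numbers: the shift along the tool's x, y, z in cm, then the turn, a rotation vector about the tool's x, y, z in degrees, then the opening, from -1 (shut) to 1 (fully open). In form: [[tx, ty, tz, ax, ay, az, jaw], ...]. A call has 1 to 20 rows; each row shifts and turns the commanded pose from where the row before left it, along the tool's axes as they then stand; what a row does not reach is not made up. A row lasts 1/12 s, in which the tool goes at most 41.7 mm and 7.16 degrees, less where a joint would pass 70% of its speed; a pose out of reach is approached as far as the arm can. A call is refused whole if a number of a shift passes 4.17 or a number of a turn 7.16, either way. A call with a gripper value outside its range is refused whole. The fingers move at their own pace and stop on an object; the grip force is fixed at half the most. Time passes only in rows, so rows that do not move let the fingers close. It gives the time, the measured TCP pose, the force, the opening and the grip force at its end, in the units of the state.
- manip.state(): the state, without advancing time (a new reading comes with each control period).
- manip.grab_frame(name): name is "side" or "top"; returns a dict with "img" (384x512x3 uint8, blue, green, red), "mtx" (3x3 intrinsics, pixels), "R" (3x3) and "t" (3): a world point X has camera coordinates R X + t. Camera axes: x right, y down, z forward; pixel columns grow to the right and rows downward; lengths in m; the calibration is good to about 2 mm. A picture is of the moment at which its call begins. There is no depth.
- manip.job_done(): hands the job in; it is judged then, once.
The state is a dict: "time": time; "joint_pos": joint angles; "joint_vel": joint speeds; "joint_efforts": joint torques, N m; "tool_pos": TCP position; "tool_rot": TCP orientation; "contact_force": force on the tool from outside, world axes, zero at the start; "ft_torque": the same for the moment, N m; "gripper_width": opening from 0.0 (shut) to 1.0 (fully open); "grasp_force": force on a finger pad.
Only numpy, scipy, OpenCV 4.12 (cv2) and the standard library are available. Lean on these libraries where they do the work, as an engineer would, in place of code of your own. Each camera call takes 0.05 s, during which the arm holds its last target. There are 200 camera calls.

TASK

Take the one slide carrier with the small corner notch out of the slide rack, find its frosted label end by that notch, turn the label face up and push the label end into the label reader's slot until it is fully home against the spring stop inside. Finish while still gripping the carrier by its other end and holding it in there, level and label up; leave the two plain plates in the rack and the marker pen and the dish on the bench alone.

Things in the scene. Friction and masses are not known exactly. Their poses are not given: they have to be found in the camera images.
- carrier: grey slide carrier, a flat plate 76 x 26 x 5 mm, 14 to 28 g, with a glass window in both faces and a white frosted label field on ONE face at one end. Origin: its middle. x: along the length to the label end; y: straight out of the label face (faces at +-2.5 mm); z: across the width to the notched edge (edges at +-13 mm). It starts standing on its long edge in a rack slot, notch uppermost (z up)
- notch (a point): centre of the carrier's square corner notch, 8 mm along the length and 7 mm across the width, in the corner of the label end. Seen with the notch at the top left (carrier on edge), the label faces you; with it at the top right, the label faces away. Axes as the carrier's
- label_end (a point): middle of the carrier's label end face, 38 mm from its origin along its x; the label field covers the 21 mm next to it; axes as the carrier's. The plain end is the other one, 76 mm away
- blank_a: plain grey filler plate 76 x 26 x 5 mm, no notch, window or label, only a small black dot near each end; standing on edge in the rack; origin in its middle, x along its length, y through its thickness, z up
- blank_b: a second plain filler plate, the same as blank_a
- rack: white slide rack, fixed to the bench, turned any way: base 88 mm (x) x 96 mm (y), 5 mm thick, nine slots 7 mm wide along x at 10 mm pitch in y. Origin under its middle on the bench, z up. The plates stand on the base (lower edge 5 mm, middle 18 mm, upper edge 31 mm above the bench) in the slots at y = -40, 0 and +40 mm; which plate is where varies
- rack_top (a point): 24 mm above the rack's origin, the height of its end walls at x = +-42 mm; their teeth reach in to x = +-30 mm and are 20 mm high, and a thin bow in the middle of each wall rises to 32 mm. From x = -30 to +30 mm the plates stand free above the base. Axes as the rack's
- reader: white label reader, fixed to the bench, 110 mm deep (x), 84 mm wide (y), 82 mm high at the back, sloping down to 62 mm above the slot; origin on the bench under its middle, x from its front into it, z up. In its front face (-x side) is a black-framed level slot. The bench between it and the rack, from x = 0.42 to 0.58 and y = -0.05 to 0.09, is always free to lay things on
- slot_mouth (a point): centre of the slot's mouth at the front of its frame, 61 mm in front of the reader's origin, 48 mm up; axes as the reader's, push along +x. Mouth 36 x 16 mm, narrowing over 6 mm to a slot 28.5 x 8 mm. A key in its right-hand (-y) side, 26 mm deep, lets only the notched corner pass: label end first, label up, it goes home 32 mm deep (44 mm stay outside), else it stops at 26 mm
- reader_stop (a joint): spring stop inside the slot, m: 0 free, 0.008 fully pressed. Its face is 24 mm deep when free and 32 mm deep when fully pressed; the push grows from 1.4 N to 4.2 N, then it is rigid
- marker: marker pen 13 x 140 x 13 mm lying loose on the bench beside the reader, long axis its y; a bystander
- dish: closed flat round dish, 87 mm across, 16 mm high, lying loose on the bench at the right; a bystander

How it is judged:
By the outcome, as a careful person would: the job done as asked, in the order asked, and still so for the second after the job is handed in, while the arm keeps its last pose, push and grip.
It also fails if it takes over 67 s, if anything falls off the work surface, if the arm or the gripper's body presses on something with over 40 N, if the wrist force passes 120 N, or if a joint passes its speed limit or range.

## Working session

There is one attempt and no reset: what is moved stays moved. The work goes in short steps, Python scripts to look and compute and a tool call to move; the robot and the scene stay as the last step left them, time stands still between calls to the robot, and variables do not carry over. Pictures are saved under pics/ and viewed, at most 10 in all, crops included, and the job is handed in when it is done.

Besides the shell and the picture viewer there is one more tool, called after "Emit:" as a command line: name --pt "numbers of a row" for each row, then --argument value for the rest. move_arm: Moves the arm, as the interface text tells. Its arguments: {"type":"object","properties":{"rows":{"type":"array","items":{"type":"array","items":{"type":"number"}}}},"required":["rows"]}

```bash
mkdir -p pics; ls
python3 - <<'E'
from plant import manip
import cv2,numpy as np
s=manip.state(); print(s, manip.tip_reach)
for n in("side","top"):
    f=manip.grab_frame(n); cv2.imwrite(f"pics/{n}0.png",cv2.resize(f["img"],(800,600),interpolation=cv2.INTER_CUBIC))
    np.savez(n+"0.npz",**f); print(n,f["mtx"].tolist(),f["R"].round(4).tolist(),f["t"])
E
```

```text
pics
{'time': 0.0, 'joint_pos': array([ 1.08795554e+00,  5.34119075e-02,  1.61429142e+00,  1.42881469e-05,
        1.47599285e+00, -1.19008250e-01]), 'joint_vel': array([ 0.00085091, -0.0002111 , -0.00058661, -0.00206684,  0.00088872,
       -0.00049955]), 'joint_efforts': array([ 4.52939057e-04, -3.93703830e+01, -3.70167160e+01, -7.23154767e-05,
        7.23327161e-03,  5.11179792e-06]), 'tool_pos': array([0.22214117, 0.58356946, 0.24903039]), 'tool_rot': array([-3.18536898e-04,  1.80915125e-01,  9.83498150e-01, -1.00238924e-03]), 'contact_force': array([ 0.21006935, -0.60428282,  1.02227671]), 'ft_torque': array([ 0.02293117, -0.03480448,  0.05135413]), 'grasp_force': 0.0, 'gripper_width': 0.9979829398826088} 0.019
side [[355.333836806519, 0.0, 254.8788218830378], [0.0, 355.333836806519, 192.98200735242492], [0.0, 0.0, 1.0]] [[-0.9833, -0.1806, 0.023], [-0.1173, 0.5316, -0.8389], [0.1393, -0.8275, -0.5439]] [0.55008269 0.15208239 0.80666899]
top [[442.5427011571427, 0.0, 257.7361962918586], [0.0, 442.5427011571427, 189.38799457344058], [0.0, 0.0, 1.0]] [[-0.0227, -0.9994, -0.0279], [-0.9945, 0.0254, -0.102], [0.1027, 0.0254, -0.9944]] [0.01072236 0.57461066 1.42811795]
```

View pics/top0.png

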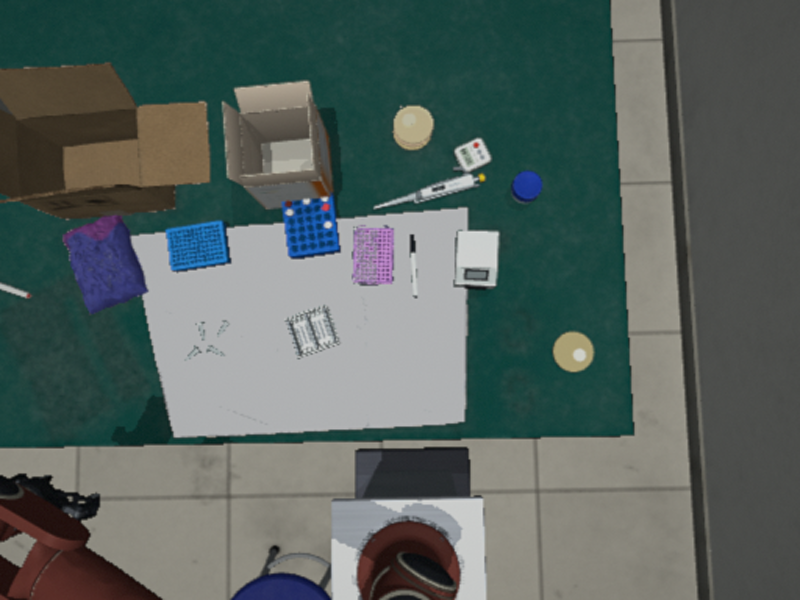

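View pics/side0.png

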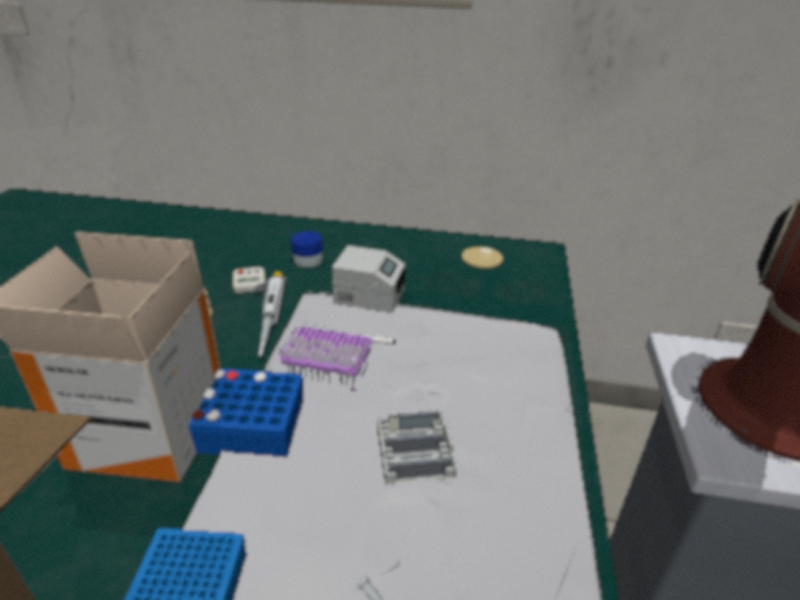

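Top view: rack at about (313,332), marker at (414,266), reader at (477,258), dish at (573,352). Side view: rack at about (416,447), reader at (368,277) with its slot facing right. Next I'll enlarge the rack and the reader from both views.

```bash
cat > h.py <<'E'
import cv2,numpy as np
from plant import manip
from scipy.optimize import least_squares
from scipy.spatial.transform import Rotation as Ro
def load(n): 
    f=np.load(n); return {k:f[k] for k in f.files}
def proj(f,X):
    c=np.atleast_2d(X)@f["R"].T+f["t"]; p=c@f["mtx"].T; return p[:,:2]/p[:,2:]
def ray(f,uv,z):
    d=f["R"].T@np.linalg.solve(f["mtx"],[uv[0],uv[1],1]); o=-f["R"].T@f["t"]
    return o+d*(z-o[2])/d[2]
def tri(fs,uvs):
    return least_squares(lambda X:np.concatenate([proj(f,X)[0]-u for f,u in zip(fs,uvs)]),[.5,0,0]).x
def frame(f,o,yaw):
    return lambda P: np.atleast_2d(P)@Ro.from_euler('z',yaw).as_matrix().T+o
E
python3 - <<'E'
from h import *
T=load("top0.npz");S=load("side0.npz")
def crop(f,x,y,w,h,W,H): return cv2.resize(f["img"][y:y+h,x:x+w],(W,H),interpolation=cv2.INTER_CUBIC)
# each 400x300
a=crop(T,176,188,48,48,400,400)[:300]
a=crop(T,180,193,40,40,400,400); b=crop(S,238,258,56,56,400,400)
cv2.imwrite("pics/rack.png",np.hstack([a,b]))
a=crop(T,280,140,50,50,400,400); b=crop(S,206,150,60,60,400,400)
cv2.imwrite("pics/reader.png",np.hstack([a,b]))
E
```

```text
(no output)
```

View pics/rack.png

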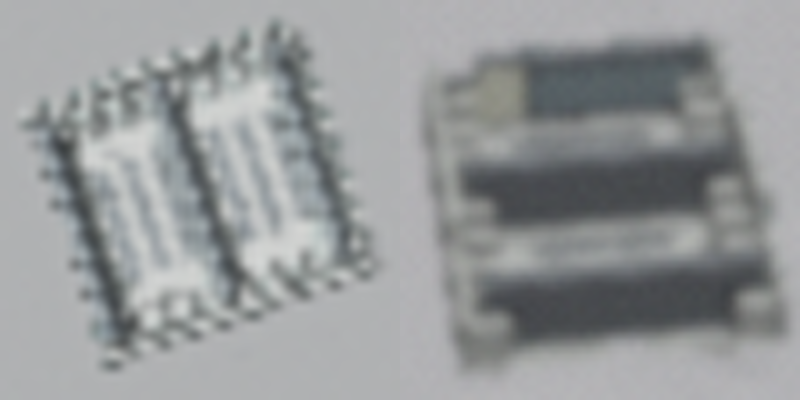

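View pics/reader.png

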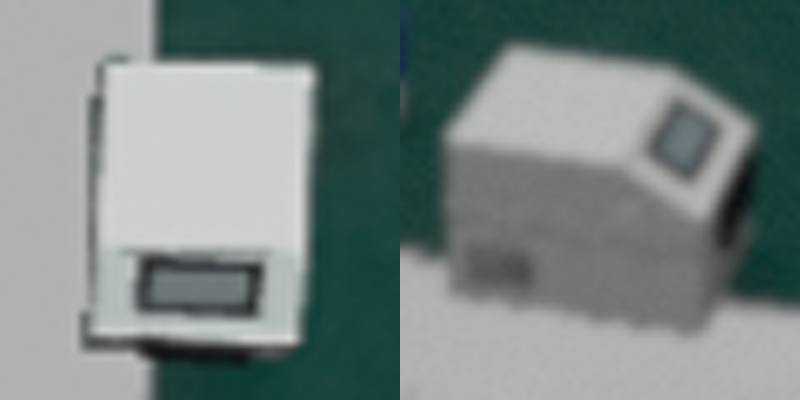

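Rack crop: three plates stand in the outer and middle slots. The far one in the side view (rightmost from above) has the white label, at crop (500,90) at its left end, with the window beside it. So the label end points to +x, the label faces +y, and this is the carrier. Reader crop: corners visible in both views, display sloping to the front and black frame at the -x face. Now I'll fit both poses.

```bash
cat > fit.py <<'E'
from h import *
T=load("top0.npz");S=load("side0.npz")
def cr(c,x0,y0,s,dx=0): return [(x0+(a-dx+.5)*s-.5, y0+(b+.5)*s-.5) for a,b in c]
def fit(P,pT,Pt,pS,Ps,x0,nm):
    # P: x,y,yaw,z
    def r(q):
        g=frame(None,np.r_[q[:2],q[3]],q[2])
        return np.r_[(proj(T,g(Pt))-pT).ravel(),(proj(S,g(Ps))-pS).ravel()]
    s=least_squares(r,x0,loss='soft_l1'); print(nm,s.x.round(4),"yaw deg",np.degrees(s.x[2]).round(2)); print(r(s.x).reshape(-1,2).round(1).tolist()); return s.x
# reader
pt=cr([(100,65),(315,65),(90,345),(300,345)],280,140,.125); Pt=np.array([[55,42,82],[55,-42,82],[-55,42,62],[-55,-42,62]])/1e3
ps=cr([(445,130),(510,45),(450,290),(703,330),(712,222),(758,125)],206,150,.15,400); Ps=np.array([[55,42,82],[55,-42,82],[55,42,0],[-55,42,0],[-55,42,62],[-55,-42,62]])/1e3
rd=fit(None,pt,Pt,ps,Ps,[.65,-.15,0,0],"reader")
# rack
pt=cr([(25,115),(275,25),(375,270),(110,365)],180,193,.1); Pt=np.array([[44,48,15],[44,-48,15],[-44,-48,15],[-44,48,15]])/1e3
# side: carrier top-right, label/window border, front-plate bottom, base corners front
ps=cr([(470,370),(785,330),(710,42)],238,258,.14,400); Ps=np.array([[44,48,0],[-44,48,2],[-38,-40,31]])/1e3
rk=fit(None,pt,Pt,ps,Ps,[.47,.15,.3,0],"rack")
np.savez("pose.npz",rd=rd,rk=rk)
# overlay
def draw(f,x,y,w,q,boxes):
    k=600//w if False else 400/w
    im=cv2.resize(f["img"][y:y+w,x:x+w],(400,400),interpolation=cv2.INTER_CUBIC); g=frame(None,np.r_[q[:2],q[3]],q[2])
    for c,h,col in boxes:
        c=np.array(c)/1e3;h=np.array(h)/1e3
        for a in range(3):
            for i in(-1,1):
                for j in(-1,1):
                    o=np.zeros(3);o[(a+1)%3]=i;o[(a+2)%3]=j;e=np.zeros(3);e[a]=1
                    p=proj(f,g([c+h*(o-e),c+h*(o+e)])); p=(p+.5-[x,y])*k
                    cv2.line(im,*[tuple(int(round(v)) for v in pp) for pp in p],col,1,cv2.LINE_AA)
    return im
B=[([0,y,18],[38,2.5,13],(0,0,255) if y<0 else (0,255,0)) for y in(-40,0,40)]+[([0,0,2.5],[44,48,2.5],(255,100,0)),([27.5,-37.5,18],[10.5,0,13],(0,200,255))]
B2=[([0,0,31],[55,42,31],(0,0,255)),([55,0,41],[0,42,41],(0,255,0)),([-61,0,48],[0,18,8],(255,100,0))]
cv2.imwrite("pics/ov.png",cv2.resize(np.vstack([np.hstack([draw(T,180,193,40,rk,B),draw(S,238,258,56,rk,B)]),np.hstack([draw(T,280,140,50,rd,B2),draw(S,206,150,60,rd,B2)])])[:, :],(600,600)))
E
python3 fit.py
```

```text
reader [ 0.6427 -0.1566 -0.0612  0.0023] yaw deg -3.51
[[0.3, -0.0], [-0.2, 0.8], [0.2, -0.1], [0.1, 0.8], [-0.2, 0.3], [-0.1, -0.6], [0.3, 1.8], [0.1, 1.8], [-0.8, -1.3], [-0.4, -1.4]]
rack [0.5039 0.1918 0.3271 0.0039] yaw deg 18.74
[[-0.5, 1.0], [1.7, 0.0], [0.5, 0.4], [-0.4, 1.0], [-1.2, 0.4], [0.3, 0.5], [-0.7, -2.2]]
```

View pics/ov.png

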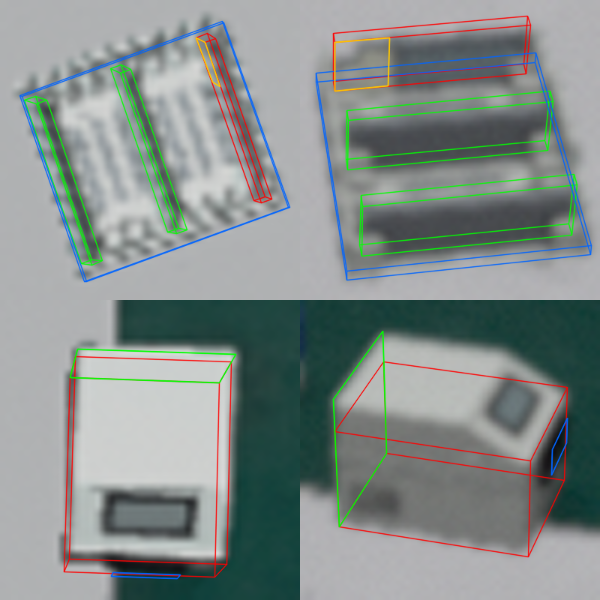

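Overlay: boxes sit on the plates and the reader within 1–2 px, good enough to approach the rack; the slot gets refined later. Moving above the carrier.

Emit:
move_arm --pt "-2.14 -1.48 0 0 0 0 0.6" --pt "-2.14 -1.48 0 0 0 0 0.3" --pt "-2.14 -1.48 0 0 0 0 0" --pt "-2.14 -1.48 0 0 0 0 -0.3" --pt "-2.14 -1.48 0 0 0 0 -0.3" --pt "-2.14 -1.48 0 0 0 0 -0.3" --pt "-2.14 -1.48 0 0 0 0 -0.3" --pt "-2.14 -1.48 0 0 0 0 -0.3" --pt "-2.14 -1.48 0 0 0 0 -0.3" --pt "-2.14 -1.48 0 0 0 0 -0.3" --pt "-2.14 -1.48 0 0 0 0 -0.3" --pt "-2.14 -1.48 0 0 0 0 -0.3" --pt "-2.14 -1.48 0 0 0 0 -0.3" --pt "-2.14 -1.48 0 0 0 0 -0.3" --pt "-2.14 -1.48 0 0 0 0 -0.3" --pt "-2.14 -1.48 0 0 0 0 -0.3" --pt "-2.14 -1.48 0 0 0 0 -0.3" --pt "-2.14 -1.48 0 0 0 0 -0.3" --pt "-2.14 -1.48 0 0 0 0 -0.3" --pt "-2.14 -1.48 0 0 0 0 -0.3"

```text
time: 1.77
tool_pos: [0.5173, 0.1539, 0.2498]
tool_rot: [-0.0, 0.181, 0.983, -0.0]
contact_force: [0.3, 0.8, -0.5]
gripper_width: 0.348
grasp_force: 0.0
```

Emit:
move_arm --pt "0 0 1.5 0 0 -4.95 -0.3" --pt "0 0 1.5 0 0 -4.95 -0.3" --pt "0 0 1.5 0 0 -4.95 -0.3" --pt "0 0 1.5 0 0 -4.95 -0.3" --pt "0 0 1.5 0 0 -4.95 -0.3" --pt "0 0 1.5 0 0 -4.95 -0.3" --pt "0 0 1.5 0 0 -4.95 -0.3" --pt "0 0 1.5 0 0 -4.95 -0.3" --pt "0 0 0 0 0 0 -0.3" --pt "0 0 0 0 0 0 -0.3"

```text
time: 2.6
tool_pos: [0.516, 0.155, 0.1291]
tool_rot: [-0.001, -0.162, 0.987, 0.0]
contact_force: [0.5, 0.0, -0.1]
gripper_width: 0.351
grasp_force: 0.0
```

```bash
cat > fit2.py <<'E'
from h import *
T=load("top0.npz");S=load("side0.npz")
def cr(c,x0,y0,s,dx=0): return np.array([(x0+(a-dx+.5)*s-.5, y0+(b+.5)*s-.5) for a,b in c])
# plates as lines in the top view (z=31), rack corners not used
tl=[(62,135),(125,345),(172,85),(238,305),(290,55),(352,265)]; yl=[40,40,0,0,-40,-40]
ptl=cr(tl,180,193,.1)
for p,y in zip(ptl,yl): print(y, ray(T,p,.031).round(4))
# joint fit: z=0, one pixel shift per camera
rt=cr([(100,65),(315,65),(90,345),(300,345)],280,140,.125); RT=np.array([[55,42,82],[55,-42,82],[-55,42,62],[-55,-42,62]])/1e3
rs=cr([(445,130),(510,45),(450,290),(703,330),(712,222),(758,125)],206,150,.15,400); RS=np.array([[55,42,82],[55,-42,82],[55,42,0],[-55,42,0],[-55,42,62],[-55,-42,62]])/1e3
ks=cr([(470,370),(785,330),(710,42),(525,65)],238,258,.14,400); KS=np.array([[44,48,0],[-44,48,2],[-38,-40,31],[17,-37.5,31]])/1e3
def r(q):
    g=frame(0,np.r_[q[:2],0],q[2]); k=frame(0,np.r_[q[3:5],0],q[5]); bT,bS=q[6:8],q[8:10]
    o=[(proj(T,g(RT))+bT-rt).ravel(),(proj(S,g(RS))+bS-rs).ravel(),(proj(S,k(KS))+bS-ks).ravel()]
    for p,y in zip(ptl,yl):
        a,b=proj(T,k([[-.03,y/1e3,.031],[.03,y/1e3,.031]]))+bT; d=(b-a)/np.linalg.norm(b-a); o.append([2*(d[0]*(p-a)[1]-d[1]*(p-a)[0])])
    return np.concatenate(o+[q[6:]*1.5])
s=least_squares(r,[.64,-.156,-.06,.5,.19,.32,0,0,0,0],loss='soft_l1'); q=s.x; print(q.round(4)); print(r(q).round(1).tolist())
k=frame(0,np.r_[q[3:5],0],q[5]); print("carrier",k([[0,-.04,.018]]),"mouth",frame(0,np.r_[q[:2],0],q[2])([[-.061,0,.048]]))
st=manip.state(); R=Ro.from_quat(st["tool_rot"],scalar_first=True).as_matrix(); print(st["tool_pos"],R.round(3).tolist(),st["time"])
E
python3 fit2.py
```

```text
40 [0.5255 0.2351 0.031 ]
40 [0.4561 0.2148 0.031 ]
0 [0.5411 0.1986 0.031 ]
0 [0.4683 0.1775 0.031 ]
-40 [0.55   0.1595 0.031 ]
-40 [0.4805 0.1399 0.031 ]
[ 0.643  -0.157  -0.0622  0.5034  0.1884  0.2984  0.1001 -0.3006  0.1811
 -0.0426]
[0.5, -0.3, -0.1, 0.6, 0.3, -0.4, 0.3, 0.5, -0.1, 0.9, 0.0, -0.0, 0.4, 2.3, 0.2, 2.3, -0.8, -0.7, -0.3, -0.7, -1.2, -0.2, 0.1, 1.0, 0.4, -1.6, 0.3, -2.2, 0.7, 0.1, 0.4, -0.4, 0.4, -0.6, 0.2, -0.5, 0.3, -0.1]
carrier [[0.51512353 0.15012648 0.018     ]] mouth [[ 0.58212276 -0.15321932  0.048     ]]
[0.51604855 0.15500198 0.12908217] [[-0.948, -0.319, -0.003], [-0.319, 0.948, -0.0], [0.003, 0.001, -1.0]] 2.6
```

Emit:
move_arm --pt "0.25 -0.45 0 0 0 2.1 -0.3" --pt "0 0 1.65 0 0 0 -0.3" --pt "0 0 1.65 0 0 0 -0.3" --pt "0 0 1.65 0 0 0 -0.3" --pt "0 0 1.65 0 0 0 -0.3" --pt "0 0 1.65 0 0 0 -0.3" --pt "0 0 1.65 0 0 0 -0.3" --pt "0 0 0 0 0 0 -0.3" --pt "0 0 0 0 0 0 -0.3"

```text
time: 3.35
tool_pos: [0.5162, 0.1501, 0.0317]
tool_rot: [-0.0, -0.144, 0.99, -0.0]
contact_force: [0.1, -0.8, 0.8]
gripper_width: 0.348
grasp_force: 0.0
```

Emit:
move_arm --pt "0 0 0 0 0 0 -0.5" --pt "0 0 0 0 0 0 -0.65" --pt "0 0 0 0 0 0 -0.8" --pt "0 0 0 0 0 0 -1" --pt "0 0 0 0 0 0 -1" --pt "0 0 0 0 0 0 -1" --pt "0 0 0 0 0 0 -1"

```text
time: 3.93
tool_pos: [0.5166, 0.1536, 0.0332]
tool_rot: [0.001, -0.145, 0.989, 0.003]
contact_force: [-3.1, 11.9, 2.1]
gripper_width: 0.044
grasp_force: 59.5
```

Emit:
move_arm --pt "0 0.2 0 0 0 0 -1" --pt "0 0.2 0 0 0 0 -1" --pt "0 0 0 0 0 0 -1"

```text
time: 4.18
tool_pos: [0.5163, 0.1546, 0.0332]
tool_rot: [0.002, -0.145, 0.989, 0.0]
contact_force: [-0.9, 2.4, 5.4]
gripper_width: 0.037
grasp_force: 59.6
```

Emit:
move_arm --pt "0 0 -0.5 0 0 0 -1" --pt "0 0 -1 0 0 0 -1" --pt "0 0 -1.5 0 0 0 -1" --pt "0 0 -1.5 0 0 0 -1" --pt "0 0 -1.5 0 0 0 -1" --pt "0 0 -1.5 0 0 0 -1" --pt "0 0 -1.5 0 0 0 -1" --pt "0 0 -1 0 0 0 -1" --pt "0 0 0 0 0 0 -1"

```text
time: 4.93
tool_pos: [0.5167, 0.1538, 0.1346]
tool_rot: [0.003, -0.145, 0.989, -0.0]
contact_force: [0.0, -0.7, 0.3]
gripper_width: 0.041
grasp_force: 58.7
```

Run:
```python
from h import *
T=manip.grab_frame("top");S=manip.grab_frame("side");st=manip.state()
print(st["tool_pos"],proj(T,st["tool_pos"]),proj(S,st["tool_pos"]))
def c(f,w):
    u,v=proj(f,st["tool_pos"]-[0,0,.01])[0].astype(int); return cv2.resize(f["img"][v-w:v+w,u-w:u+w],(400,400),interpolation=cv2.INTER_CUBIC)
cv2.imwrite("pics/lift.png",np.hstack([c(T,30),c(S,40)]))
```

```text
[0.51504073 0.15368786 0.13153231] [[206.02624341 206.68042156]] [[264.7710552  225.93113926]]
```

View pics/lift.png

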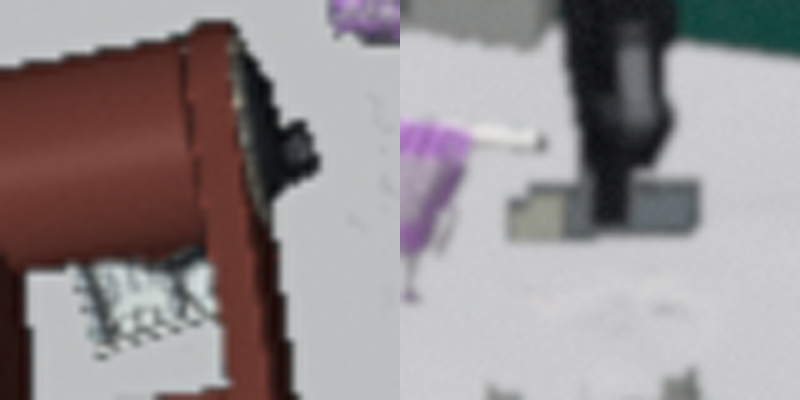

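The carrier hangs level in the jaws (side crop: notch at the top left (520,195), label facing the camera at (540,220)). I'll stand it on the free bench area, aligned with the reader, then tip it label up.

Emit:
move_arm --pt "0.4 -0.8 0 0 0 0 -1" --pt "0.78 -1.66 0 0 0 0 -1" --pt "0.78 -1.66 0 0 0 0 -1" --pt "0.78 -1.66 0 0 0 0 -1" --pt "0.78 -1.66 0 0 0 0 -1" --pt "0.78 -1.66 0 0 0 0 -1" --pt "0.4 -0.8 0 0 0 0 -1" --pt "0 0 1.2 0 0 3.35 -1" --pt "0 0 1.5 0 0 3.35 -1" --pt "0 0 1.5 0 0 3.35 -1" --pt "0 0 1.5 0 0 3.35 -1" --pt "0 0 1.5 0 0 3.35 -1" --pt "0 0 1.2 0 0 3.35 -1" --pt "0 0 0 0 0 0 -1" --pt "0 0 0 0 0 0 -1" --pt "0 0 0 0 0 0 -1"

```text
time: 6.37
tool_pos: [0.4985, 0.0456, 0.0476]
tool_rot: [0.0, 0.029, 1.0, 0.0]
contact_force: [0.2, 0.9, 0.1]
gripper_width: 0.037
grasp_force: 58.8
```

Emit:
move_arm --pt "0 0 0.8 0 0 0 -1" --pt "0 0 0.7 0 0 0 -1" --pt "0 0 0.2 0 0 0 -1" --pt "0 0 0 0 0 0 -1" --pt "0 0 0 0 0 0 -1"

```text
time: 6.78
tool_pos: [0.4981, 0.0456, 0.0301]
tool_rot: [-0.0, 0.03, 1.0, 0.0]
contact_force: [0.7, 0.2, -0.0]
gripper_width: 0.038
grasp_force: 58.8
```

Emit:
move_arm --pt "0 0 0.1 0 0 0 -1" --pt "0 0 0.1 0 0 0 -1" --pt "0 0 0 0 0 0 -1" --pt "0 0 0 0 0 0 -1"

```text
time: 7.12
tool_pos: [0.4984, 0.0456, 0.0284]
tool_rot: [0.0, 0.03, 1.0, -0.0]
contact_force: [-0.7, -0.1, -0.1]
gripper_width: 0.037
grasp_force: 58.8
```

Emit:
move_arm --pt "0 0 0.1 0 0 0 -1" --pt "0 0 0.1 0 0 0 -1" --pt "0 0 0 0 0 0 -1" --pt "0 0 0 0 0 0 -1"

```text
time: 7.45
tool_pos: [0.4985, 0.0456, 0.0281]
tool_rot: [-0.001, 0.03, 1.0, -0.0]
contact_force: [-8.2, -0.9, 13.5]
gripper_width: 0.038
grasp_force: 60.7
```

Emit:
move_arm --pt "0 0 -0.1 0 0 0 -1" --pt "0 0 -0.1 0 0 0 -0.9" --pt "0 0 0 0 0 0 -0.8" --pt "0 0 0 0 0 0 -0.7" --pt "0 0 0 0 0 0 -0.5" --pt "0 0 0 0 0 0 -0.2" --pt "0 0 0 0 0 0 0.2" --pt "0 0 0 0 0 0 0.6" --pt "0 0 0 0 0 0 1" --pt "0 0 0 0 0 0 1" --pt "0 0 0 0 0 0 1"

```text
time: 8.37
tool_pos: [0.4983, 0.0456, 0.0283]
tool_rot: [0.0, 0.03, 1.0, -0.0]
contact_force: [0.3, 0.3, -0.9]
gripper_width: 1.0
grasp_force: 0.0
```

Run:
```python
from h import *
S=manip.grab_frame("side");st=manip.state()
print(st["tool_pos"],st["gripper_width"])
u,v=proj(S,st["tool_pos"]-[0,0,.01])[0].astype(int); w=32
cv2.imwrite("pics/stand.png",cv2.resize(S["img"][v-w:v+w,u-w:u+w],(500,500),interpolation=cv2.INTER_CUBIC))
for z in(0,.026): print((proj(S,[[st["tool_pos"][0]+dx,.0456,z] for dx in(-.038,.038)])-[u-w,v-w])*500/64)
```

```text
[0.49835583 0.04560947 0.02832448] 0.9997288287395837
[[374.38274559 321.53866371]
 [124.75167147 287.08822722]]
[[381.54516045 254.64253325]
 [127.56714834 220.45847334]]
```

View pics/stand.png

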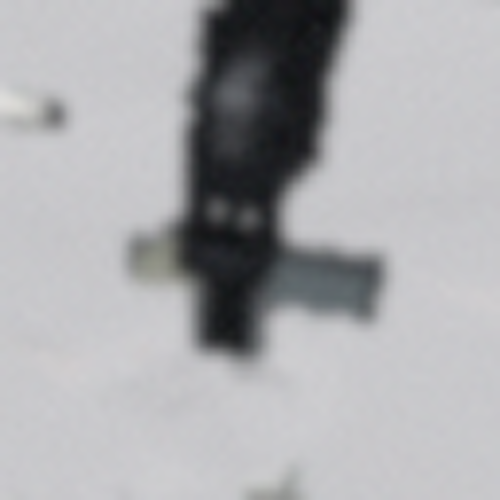

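It stands upright on its own (bottom edge at rows 287–320); the open finger tip is about 10 mm above the bench. I'll raise by 9 mm so the push is near the top edge.

Emit:
move_arm --pt "0 0 -0.9 0 0 0 1" --pt "0 -1 0 0 0 0 1" --pt "0 -1 0 0 0 0 1" --pt "0 -1 0 0 0 0 1" --pt "0 -0.5 0 0 0 0 1" --pt "0 -0.3 0 0 0 0 1" --pt "0 -0.3 0 0 0 0 1" --pt "0 -0.3 0 0 0 0 1" --pt "0 -0.3 0 0 0 0 1" --pt "0 -0.3 0 0 0 0 1" --pt "0 -0.3 0 0 0 0 1" --pt "0 -0.3 0 0 0 0 1" --pt "0 0 0 0 0 0 1" --pt "0 0 0 0 0 0 1"

```text
time: 9.58
tool_pos: [0.495, -0.0104, 0.0373]
tool_rot: [-0.0, 0.03, 1.0, 0.0]
contact_force: [-0.0, -0.6, -0.2]
gripper_width: 0.996
grasp_force: 0.0
```

Emit:
move_arm --pt "0 0 -1 0 0 0 1" --pt "0 0 -3 0 0 0 1" --pt "0 0 -4 0 0 0 1" --pt "0 3.5 -2 0 0 0 1" --pt "0 4 -1 0 0 0 1" --pt "0 4 0 0 0 0 1" --pt "0 4 0 0 0 0 1" --pt "0 4 0 0 0 0 1" --pt "0 4 0 0 0 0 1" --pt "0 0 0 0 0 0 1"

```text
time: 10.42
tool_pos: [0.5088, 0.2303, 0.1487]
tool_rot: [0.001, 0.027, 1.0, 0.002]
contact_force: [-0.5, -1.0, 1.4]
gripper_width: 1.002
grasp_force: 0.0
```

Run:
```python
from h import *
T=manip.grab_frame("top");S=manip.grab_frame("side");st=manip.state()
np.savez("top1.npz",**T);np.savez("side1.npz",**S); print(st["tool_pos"])
o=[]
for n,f,w in(("T",T,20),("S",S,24)):
    u,v=proj(f,[.498,.03,.003])[0].astype(int); o.append(cv2.resize(f["img"][v-w:v+w,u-w:u+w],(400,400),interpolation=cv2.INTER_CUBIC)); print(n,u-w,v-w,400/2/w)
cv2.imwrite("pics/flat.png",np.hstack(o))
```

```text
[0.50883809 0.22584217 0.14797273]
T 228 193 10.0
S 253 213 8.333333333333334
```

View pics/flat.png

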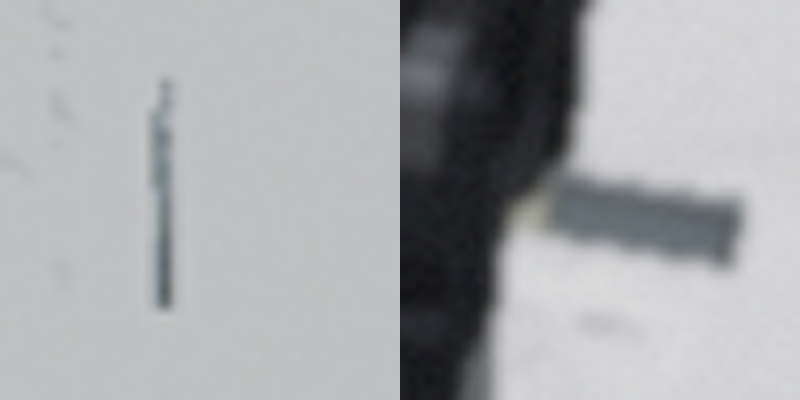

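Top crop shows the carrier as a thin line (columns 155–172), so it is still standing: the tips passed over its top. The open tips are about 6 mm below the TCP, as the text says. I'll push again lower, after checking where the plate is.

Run:
```python
from h import *
T=load("top1.npz");S=load("side1.npz")
for c in[(163,110),(164,305)]: print(ray(T,(228+c[0]/10-.45,193+c[1]/10-.45),.026).round(4))
# white marker end / finger pixel check: where does (tip) z lie: plate top/bottom right end in side
for c,z in[((742,198),.026),((735,265),0)]: print(ray(S,(253+(c[0]-400)/8.333-.44,213+c[1]/8.333-.44),z).round(4))
```

```text
[0.5294 0.0438 0.026 ]
[0.4653 0.0447 0.026 ]
[0.461  0.0447 0.026 ]
[0.461  0.0429 0.    ]
```

Emit:
move_arm --pt "0 -2.92 0 0 0 0 0.4" --pt "0 -2.92 0 0 0 0 -0.2" --pt "0 -2.92 0 0 0 0 -0.8" --pt "0 -2.92 0 0 0 0 -1" --pt "0 -2.92 0 0 0 0 -1" --pt "0 0 0 0 0 0 -1" --pt "0 0 2.2 0 0 0 -1" --pt "0 0 2.2 0 0 0 -1" --pt "0 0 2.2 0 0 0 -1" --pt "0 0 2.2 0 0 0 -1" --pt "0 0 2.2 0 0 0 -1" --pt "0 0 0 0 0 0 -1" --pt "0 0 0 0 0 0 -1"

```text
time: 11.6
tool_pos: [0.4991, 0.0781, 0.0365]
tool_rot: [-0.002, 0.031, 1.0, -0.0]
contact_force: [-0.4, 0.2, 0.6]
gripper_width: 0.002
grasp_force: 0.0
```

Emit:
move_arm --pt "0 -0.7 0 0 0 0 -1" --pt "0 -0.5 0 0 0 0 -1" --pt "0 -0.25 0 0 0 0 -1" --pt "0 -0.25 0 0 0 0 -1" --pt "0 -0.25 0 0 0 0 -1" --pt "0 -0.25 0 0 0 0 -1" --pt "0 -0.25 0 0 0 0 -1" --pt "0 -0.25 0 0 0 0 -1" --pt "0 -0.25 0 0 0 0 -1" --pt "0 -0.25 0 0 0 0 -1" --pt "0 -0.25 0 0 0 0 -1" --pt "0 -0.25 0 0 0 0 -1" --pt "0 0 0 0 0 0 -1" --pt "0 0 0 0 0 0 -1"

```text
time: 12.77
tool_pos: [0.4981, 0.0415, 0.0373]
tool_rot: [-0.0, 0.03, 1.0, 0.0]
contact_force: [-0.3, 0.4, 0.5]
gripper_width: 0.001
grasp_force: 0.0
```

Emit:
move_arm --pt "0 0 -1 0 0 0 -1" --pt "0 1 -3 0 0 0 -1" --pt "0 3 -4 0 0 0 -1" --pt "0 4 -2 0 0 0 -1" --pt "0 4 -1 0 0 0 0" --pt "0 4 0 0 0 0 0" --pt "0 0 0 0 0 0 0"

```text
time: 13.35
tool_pos: [0.508, 0.1995, 0.1423]
tool_rot: [0.002, 0.027, 1.0, 0.002]
contact_force: [-1.7, -0.4, 0.1]
gripper_width: 0.417
grasp_force: 0.0
```

Run:
```python
from h import *
T=manip.grab_frame("top");S=manip.grab_frame("side");st=manip.state()
np.savez("top1.npz",**T);np.savez("side1.npz",**S); print(st["tool_pos"])
o=[]
for n,f,w in(("T",T,20),("S",S,24)):
    u,v=proj(f,[.498,.03,.003])[0].astype(int); o.append(cv2.resize(f["img"][v-w:v+w,u-w:u+w],(400,400),interpolation=cv2.INTER_CUBIC)); print(n,u-w,v-w,400/2/w)
cv2.imwrite("pics/flat2.png",np.hstack(o))
```

```text
[0.50717005 0.1950999  0.14019275]
T 228 193 10.0
S 253 213 8.333333333333334
```

View pics/flat2.png

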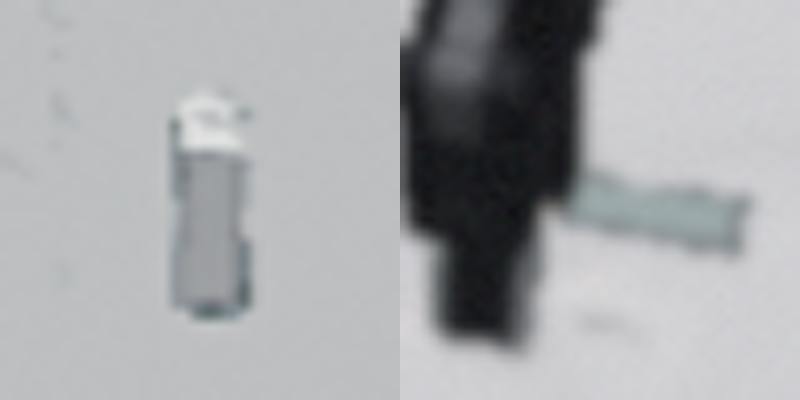

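Top crop: the carrier lies flat with the white label up at the top (+x) end, rows 90–150, notch at the top right (245,115), plain end at row 315, columns 172–250. This is the pose wanted. Working out the regrasp at the plain end.

Run:
```python
from h import *
T=load("top1.npz");S=load("side1.npz"); g=np.array([228,193])
f=lambda c,r,z:ray(T,(228+c/10-.45,193+r/10-.45),z).round(4)
for c,r in[(171,310),(251,312),(172,200),(246,180),(211,316),(208,90)]: print(c,r,f(c,r,.004))
# segmentation: difference from local bench colour
im=T["img"].astype(float)[193:233,228:268]; bg=np.median(im.reshape(-1,3),0); m=(np.abs(im-bg).sum(2)>25).astype(np.uint8)
n,l,s,c=cv2.connectedComponentsWithStats(m,connectivity=8); i=1+np.argmax(s[1:,4]); ys,xs=np.where(l==i)
r=cv2.minAreaRect(np.c_[xs+228,ys+193].astype(np.float32)); print(s[i],r); print(ray(T,r[0],.004))
b=cv2.boxPoints(r); print([ray(T,p,.004).round(4).tolist() for p in b])
for c_,z in[((750,195),.005),((742,252),.005)]: print("side",ray(S,(253+(c_[0]-400)/8.333-.44,213+c_[1]/8.333-.44),z).round(4))
```

```text
171 310 [0.4642 0.0437 0.004 ]
251 312 [0.4629 0.017  0.004 ]
172 200 [0.5008 0.0426 0.004 ]
246 180 [0.5069 0.0178 0.004 ]
211 316 [0.4619 0.0304 0.004 ]
208 90 [0.5373 0.0298 0.004 ]
[ 17   9   9  23 169] ((249.0, 213.0), (22.0, 8.0), 90.0)
[0.49893503 0.02844543 0.004     ]
[[0.536, 0.0411, 0.004], [0.5354, 0.0143, 0.004], [0.462, 0.0159, 0.004], [0.4627, 0.0425, 0.004]]
side [0.4594 0.0174 0.005 ]
side [0.4594 0.0428 0.005 ]
```

Emit:
move_arm --pt "0.41 -2.76 0 0 0 0 -0.2" --pt "0.41 -2.76 0 0 0 0 -0.2" --pt "0.41 -2.76 0 0 0 0 -0.2" --pt "0.41 -2.76 0 0 0 0 -0.2" --pt "0.41 -2.76 0 0 0 0 -0.2" --pt "0.41 -2.76 0 0 0 0 -0.2" --pt "0 0 2 0 0 0 -0.2" --pt "0 0 2 0 0 0 -0.2" --pt "0 0 2 0 0 0 -0.2" --pt "0 0 2 0 0 0 -0.2" --pt "0 0 1.5 0 0 0 -0.2" --pt "0 0 0 0 0 0 -0.2" --pt "0 0 0 0 0 0 -0.2"

```text
time: 14.53
tool_pos: [0.4716, 0.029, 0.0435]
tool_rot: [-0.001, 0.031, 1.0, -0.0]
contact_force: [0.3, -0.1, 0.2]
gripper_width: 0.399
grasp_force: 0.0
```

Emit:
move_arm --pt "-0.1 0.2 1.0 0 0 0 -0.2" --pt "0 0 0.8 0 0 0 -0.2" --pt "0 0 0.3 0 0 0 -0.2" --pt "0 0 0 0 0 0 -0.2" --pt "0 0 0 0 0 0 -0.2"

```text
time: 14.95
tool_pos: [0.4738, 0.0317, 0.0232]
tool_rot: [-0.0, 0.03, 1.0, -0.0]
contact_force: [0.0, 0.7, 0.4]
gripper_width: 0.399
grasp_force: 0.0
```

Emit:
move_arm --pt "0 0 0.15 0 0 0 -0.2" --pt "0 0 0 0 0 0 -0.2" --pt "0 0 0 0 0 0 -0.2"

```text
time: 15.2
tool_pos: [0.474, 0.0317, 0.022]
tool_rot: [0.0, 0.03, 1.0, -0.0]
contact_force: [-0.2, 0.3, 0.3]
gripper_width: 0.404
grasp_force: 0.0
```

Emit:
move_arm --pt "0 0 0.15 0 0 0 -0.2" --pt "0 0 0 0 0 0 -0.2" --pt "0 0 0 0 0 0 -0.2"

```text
time: 15.45
tool_pos: [0.4738, 0.0317, 0.0202]
tool_rot: [-0.0, 0.03, 1.0, -0.0]
contact_force: [-0.7, 0.6, -1.3]
gripper_width: 0.4
grasp_force: 0.0
```

Emit:
move_arm --pt "0 0 0.15 0 0 0 -0.2" --pt "0 0 0 0 0 0 -0.2" --pt "0 0 0 0 0 0 -0.2"

```text
time: 15.7
tool_pos: [0.4738, 0.0317, 0.0186]
tool_rot: [-0.0, 0.03, 1.0, 0.0]
contact_force: [0.8, -0.6, 0.3]
gripper_width: 0.399
grasp_force: 0.0
```

Emit:
move_arm --pt "0 0 0.1 0 0 0 -0.2" --pt "0 0 0 0 0 0 -0.2" --pt "0 0 0 0 0 0 -0.2"

```text
time: 15.95
tool_pos: [0.4741, 0.0317, 0.0182]
tool_rot: [0.0, 0.03, 1.0, -0.0]
contact_force: [-1.5, 0.9, 4.9]
gripper_width: 0.401
grasp_force: 2.1
```

Emit:
move_arm --pt "0 0 -0.15 0 0 0 -0.2" --pt "0 0 0 0 0 0 -0.3" --pt "0 0 0 0 0 0 -0.4" --pt "0 0 0 0 0 0 -0.6" --pt "0 0 0 0 0 0 -1" --pt "0 0 0 0 0 0 -1" --pt "0 0 0 0 0 0 -1" --pt "0 0 0 0 0 0 -1"

```text
time: 16.62
tool_pos: [0.474, 0.0317, 0.0196]
tool_rot: [0.0, 0.03, 1.0, -0.0]
contact_force: [-1.7, -0.8, 5.1]
gripper_width: 0.278
grasp_force: 59.1
```

Gripped (opening 0.278), with the carrier middle 17 mm below the TCP and the label end about 63 mm ahead. Lifting and moving to about 20 mm in front of the slot.

Emit:
move_arm --pt "0 0 -0.5 0 0 0 -1" --pt "0 0 -1.5 0 0 0 -1" --pt "0 0 -1.5 0 0 0 -1" --pt "0 0 -1.35 0 0 0 -1" --pt "-0.446 -2.22 0 0 0 0 -1" --pt "-0.446 -2.22 0 0 0 0 -1" --pt "-0.446 -2.22 0 0 0 0 -1" --pt "-0.446 -2.22 0 0 0 0 -1" --pt "-0.446 -2.22 0 0 0 0 -1" --pt "-0.446 -2.22 0 0 0 0 -1" --pt "-0.446 -2.22 0 0 0 0 -1" --pt "-0.446 -2.22 0 0 0 0 -1" --pt "0 0 0 0 0 0 -1" --pt "0 0 0 0 0 0 -1" --pt "0 0 0 0 0 0 -1"

```text
time: 17.87
tool_pos: [0.4983, -0.1471, 0.0673]
tool_rot: [-0.0, 0.03, 1.0, 0.0]
contact_force: [-0.9, 0.0, -1.1]
gripper_width: 0.277
grasp_force: 58.9
```

Run:
```python
from h import *
T=manip.grab_frame("top");S=manip.grab_frame("side");st=manip.state()
np.savez("top2.npz",**T);np.savez("side2.npz",**S); print(st["tool_pos"],st["tool_rot"])
o=[]
for n,f,w in(("T",T,20),("S",S,24)):
    u,v=proj(f,[.57,-.15,.048])[0].astype(int); o.append(cv2.resize(f["img"][v-w:v+w,u-w:u+w],(400,400),interpolation=cv2.INTER_CUBIC)); print(n,u-w,v-w,400/2/w)
cv2.imwrite("pics/slot.png",np.hstack(o))
```

```text
[ 0.49836753 -0.14669074  0.06734853] [-3.79973932e-04  2.95721092e-02  9.99562539e-01  2.76041191e-04]
T 282 169 10.0
S 237 156 8.333333333333334
```

View pics/slot.png

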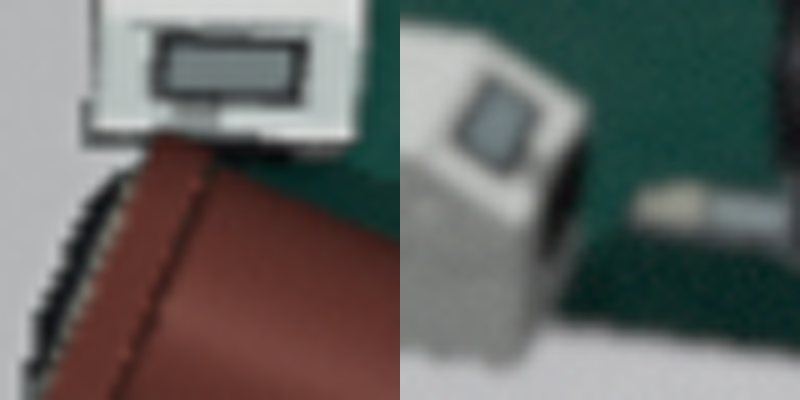

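Side crop: carrier level, label up, its label end at about (637,210). The black slot frame spans (582,130) to (548,262), centred near (565,195). The arm hides the carrier from the top. Computing the offset numerically, using the carrier itself to cancel camera bias.

Run:
```python
from h import *
T0=load("top0.npz");T=load("top2.npz");S=load("side2.npz");S0=load("side0.npz")
st=manip.state(); p=st["tool_pos"]; R=Ro.from_quat(st["tool_rot"],scalar_first=True).as_matrix()
# carrier axes in world: x=-tool x ; center of label end
lab=lambda dx,dy,dz: p+R@np.array([-dx,dy,-dz])
print("pred label end mid, +y top corner, -y", (proj(S,[lab(.063,0,-.017),lab(.063,.013,-.0145),lab(.055,-.013,-.0145)])-[237,156]+.5)*8.333+[400,0])
def dark(f,x0,x1,y0,y1,th):
    im=f["img"][y0:y1,x0:x1].astype(int).max(2); return im
print("top0 rows 182-187"); print(dark(T0,288,322,180,187,0))
print("side (no carrier)"); print(dark(S0,248,266,166,196,0))
g=lambda q:None
q=[.643,-.157,-.0622]
G=frame(0,np.r_[q[:2],0],q[2]); M=G(np.array([[-61,0,48],[-61,18,40],[-61,18,56],[-61,-18,40],[-61,-18,56]])/1e3)
print("side mouth ctr+corners",proj(S0,M).round(1).tolist()); print("top",proj(T0,M).round(1).tolist())
```

```text
pred label end mid, +y top corner, -y [[633.20648265 204.08509875]
 [624.90502928 217.10739971]
 [665.25659094 181.84605304]]
top0 rows 182-187
[[179 176 114 150 186 192 192 193 193 189 189 191 189 192 192 191 188 189
  189 190 189 188 187 186 188 188 189 190 187 122  72  67  70  70]
 [179 177 116 151 190 196 197 196 196 183 177 187 182 191 196 197 195 193
  195 195 197 195 197 198 197 196 196 198 193 123  72  67  69  69]
 [180 177 110  89  94 102 113 104  95  79  71  77  89 112 120 133 142 146
  148 151 166 173 191 196 198 198 196 198 194 122  70  68  68  67]
 [179 177 126 104 104 104 105 104  96  62  33  29  32  39  42  46  49  51
   50  54  61  64  70  81  90 103  97  94  86  70  66  68  68  66]
 [178 180 177 176 178 177 177 178 174 118  68  34  22  24  24  26  25  24
   26  27  27  25  30  52  71  78  77  70  64  65  67  69  67  66]
 [179 179 179 180 180 181 180 181 182 177 144  82  50  51  50  50  41  39
   39  40  39  34  37  53  58  60  62  64  66  68  68  68  68  67]
 [178 179 178 179 179 179 179 179 180 180 144  85  63  61  59  60  58  58
   57  59  59  58  57  58  58  58  6
[... 1789 characters left out ...]
105  95  90  79  74  66  58  53  52  55  54  55  59  59  61]
 [119 118 115 106  96  89  81  71  61  54  54  55  53  55  53  55  58  60]
 [116 120 117 105  97  86  77  67  58  53  52  55  55  56  56  58  59  60]
 [121 119 113 103  94  86  76  66  54  54  54  52  53  53  56  58  58  60]
 [119 118 116 106  94  87  83  73  61  58  55  55  57  60  58  60  60  62]
 [118 117 112 103  97  97  97  90  83  74  71  71  73  72  66  64  63  65]
 [118 117 111 103 101 112 120 124 117 109 107 106 103 101  93  85  84  82]]
side mouth ctr+corners [[257.2, 179.4], [255.6, 185.1], [255.7, 180.1], [258.6, 178.7], [258.8, 173.8]]
top [[303.7, 185.4], [298.0, 185.4], [298.3, 184.9], [309.1, 185.8], [309.5, 185.3]]
```

Both views put the mouth near (0.582, −0.153, 0.048). The carrier line is 1.5 mm too far left and 2 mm too high. Correcting, then advancing into the funnel while watching forces.

Emit:
move_arm --pt "0 -0.15 0.2 0 0 0 -1" --pt "-0.5 0 0 0 0 0 -1" --pt "-0.5 0 0 0 0 0 -1" --pt "-0.4 0 0 0 0 0 -1" --pt "-0.4 0 0 0 0 0 -1" --pt "0 0 0 0 0 0 -1" --pt "0 0 0 0 0 0 -1"

```text
time: 18.55
tool_pos: [0.517, -0.1503, 0.0658]
tool_rot: [-0.0, 0.03, 1.0, -0.0]
contact_force: [-0.4, -0.4, 0.1]
gripper_width: 0.273
grasp_force: 58.9
```

Emit:
move_arm --pt "-0.2 0 0 0 0 0 -1" --pt "-0.2 0 0 0 0 0 -1" --pt "0 0 0 0 0 0 -1" --pt "0 0 0 0 0 0 -1"

```text
time: 18.88
tool_pos: [0.5207, -0.1506, 0.0658]
tool_rot: [-0.0, 0.03, 1.0, -0.0]
contact_force: [-0.6, -0.3, -0.9]
gripper_width: 0.276
grasp_force: 58.9
```

Emit:
move_arm --pt "-0.2 0 0 0 0 0 -1" --pt "-0.2 0 0 0 0 0 -1" --pt "0 0 0 0 0 0 -1" --pt "0 0 0 0 0 0 -1"

```text
time: 19.22
tool_pos: [0.5248, -0.1508, 0.0658]
tool_rot: [0.0, 0.03, 1.0, -0.0]
contact_force: [0.3, -0.4, 0.4]
gripper_width: 0.275
grasp_force: 58.9
```

Emit:
move_arm --pt "-0.2 0 0 0 0 0 -1" --pt "-0.2 0 0 0 0 0 -1" --pt "0 0 0 0 0 0 -1" --pt "0 0 0 0 0 0 -1"

```text
time: 19.55
tool_pos: [0.5288, -0.151, 0.0658]
tool_rot: [0.0, 0.03, 1.0, -0.0]
contact_force: [0.3, 0.9, 0.5]
gripper_width: 0.279
grasp_force: 58.9
```

Emit:
move_arm --pt "-0.2 0 0 0 0 0 -1" --pt "-0.2 0 0 0 0 0 -1" --pt "0 0 0 0 0 0 -1" --pt "0 0 0 0 0 0 -1"

```text
time: 19.88
tool_pos: [0.5328, -0.1512, 0.0658]
tool_rot: [0.0, 0.03, 1.0, -0.0]
contact_force: [0.4, -0.4, -0.7]
gripper_width: 0.274
grasp_force: 58.9
```

Emit:
move_arm --pt "-0.2 0 0 0 0 0 -1" --pt "-0.2 0 0 0 0 0 -1" --pt "0 0 0 0 0 0 -1" --pt "0 0 0 0 0 0 -1"

```text
time: 20.22
tool_pos: [0.5363, -0.1508, 0.0651]
tool_rot: [-0.001, 0.03, 1.0, 0.001]
contact_force: [-1.6, 2.6, -1.9]
gripper_width: 0.279
grasp_force: 58.9
```

Emit:
move_arm --pt "-0.2 0 0 0 0 0 -1" --pt "-0.2 0 0 0 0 0 -1" --pt "0 0 0 0 0 0 -1" --pt "0 0 0 0 0 0 -1"

```text
time: 20.55
tool_pos: [0.5407, -0.1511, 0.0656]
tool_rot: [-0.0, 0.03, 1.0, 0.001]
contact_force: [-2.2, 5.9, -1.2]
gripper_width: 0.274
grasp_force: 59.0
```

Emit:
move_arm --pt "-0.2 0 0 0 0 0 -1" --pt "0 0 0 0 0 0 -1" --pt "0 0 0 0 0 0 -1"

```text
time: 20.8
tool_pos: [0.5426, -0.1512, 0.0656]
tool_rot: [-0.0, 0.03, 1.0, 0.001]
contact_force: [-2.0, 4.9, -0.1]
gripper_width: 0.273
grasp_force: 59.0
```

Emit:
move_arm --pt "0 0.1 0 0 0 0 -1" --pt "-0.2 0 0 0 0 0 -1" --pt "0 0 0 0 0 0 -1" --pt "0 0 0 0 0 0 -1"

```text
time: 21.13
tool_pos: [0.5451, -0.1511, 0.066]
tool_rot: [0.0, 0.03, 1.0, -0.0]
contact_force: [-0.8, 1.4, 0.1]
gripper_width: 0.275
grasp_force: 59.0
```

Emit:
move_arm --pt "-0.2 0 0 0 0 0 -1" --pt "0 0 0 0 0 0 -1" --pt "0 0 0 0 0 0 -1"

```text
time: 21.38
tool_pos: [0.5466, -0.1512, 0.0657]
tool_rot: [-0.0, 0.03, 1.0, -0.0]
contact_force: [-2.5, 1.6, -0.1]
gripper_width: 0.276
grasp_force: 59.1
```

Emit:
move_arm --pt "-0.2 0 0 0 0 0 -1" --pt "0 0 0 0 0 0 -1" --pt "0 0 0 0 0 0 -1"

```text
time: 21.63
tool_pos: [0.5486, -0.1513, 0.0657]
tool_rot: [-0.0, 0.03, 1.0, -0.0]
contact_force: [-3.1, 2.1, 0.2]
gripper_width: 0.275
grasp_force: 59.1
```

Emit:
move_arm --pt "-0.2 0.03 0 0 0 0 -1" --pt "0 0 0 0 0 0 -1" --pt "0 0 0 0 0 0 -1"

```text
time: 21.88
tool_pos: [0.5509, -0.1513, 0.0659]
tool_rot: [0.0, 0.03, 1.0, -0.0]
contact_force: [-2.2, 0.5, 0.1]
gripper_width: 0.274
grasp_force: 59.1
```

Emit:
move_arm --pt "-0.2 0 0 0 0 0 -1" --pt "0 0 0 0 0 0 -1" --pt "0 0 0 0 0 0 -1"

```text
time: 22.13
tool_pos: [0.5527, -0.1514, 0.0657]
tool_rot: [-0.0, 0.03, 1.0, -0.0]
contact_force: [-5.0, 0.4, 1.2]
gripper_width: 0.278
grasp_force: 59.1
```

Emit:
move_arm --pt "-0.1 0 0 0 0 0 -1" --pt "0 0 0 0 0 0 -1" --pt "0 0 0 0 0 0 -1"

```text
time: 22.38
tool_pos: [0.5528, -0.1513, 0.0653]
tool_rot: [-0.001, 0.03, 1.0, -0.0]
contact_force: [-6.7, 0.2, 0.9]
gripper_width: 0.276
grasp_force: 59.2
```

Emit:
move_arm --pt "-0.1 0 0 0 0 0 -1" --pt "0 0 0 0 0 0 -1" --pt "0 0 0 0 0 0 -1" --pt "0 0 0 0 0 0 -1" --pt "0 0 0 0 0 0 -1" --pt "0 0 0 0 0 0 -1"

```text
time: 22.88
tool_pos: [0.5529, -0.1512, 0.065]
tool_rot: [-0.002, 0.03, 1.0, 0.0]
contact_force: [-9.0, -0.1, 1.8]
gripper_width: 0.273
grasp_force: 59.3
```

Run:
```python
from h import *
st=manip.state(); print(st["tool_pos"],st["tool_rot"],st["contact_force"],st["ft_torque"])
# bystanders unchanged? compare side image with the first one around marker, dish, rack (carrier slot aside)
S=manip.grab_frame("side");S0=load("side0.npz")
d=np.abs(S["img"].astype(int)-S0["img"]).sum(2)
for n,p in(("dish",[.45,-.42,.01]),("marker",[.64,-.04,.01]),("rack+y",[.50,.22,.02])):
    u,v=proj(S,p)[0].astype(int); print(n,(u,v),d[v-8:v+8,u-14:u+14].mean().round(1),d[v-8:v+8,u-14:u+14].max())
```

```text
[ 0.55291175 -0.15124412  0.06499857] [-2.36410420e-03  3.00104821e-02  9.99546784e-01  9.25031713e-05] [-8.97210118 -0.13407603  1.82146253] [-0.0601447   1.39136564 -0.00274452]
dish (np.int64(308), np.int64(154)) 18.0 39
marker (np.int64(227), np.int64(211)) 30.7 43
rack+y (np.int64(264), np.int64(293)) 20.5 36
```

```bash
python3 -c "
from plant import manip
print(manip.job_done())"
```

```text
the job is handed in; nothing more can be done
None
```

The carrier is in the reader slot, label end first and label up, pressed against the rigid stop with about 9 N and still gripped by its plain end, level to about 0.3°; I handed the job in at about 23 s, and no verdict came back.

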